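# Make up two television repair kits

### The job

Make up the kits for two television repairs: put the blue capacitor and the transformer in the yellow tray, and the black capacitor and the aluminium heat sink in the red tray, one part to a compartment (either one), each standing upright and flat on the tray's floor. Leave the green capacitor, the multimeter and the remote control where they are.

Things in the scene. Friction and masses are not known exactly. Their poses are not given: they have to be found in the camera images.
- blue_cap_mid (a point): Blue capacitor: a smooth upright can, 35 mm diameter, 50 mm tall, silver disc (18 mm) in the middle of its flat top, a white stripe down one side; stands loose on the bench, about 70 g. The point is its centre, 25 mm above its underside; z is up its axis.
- black_cap_mid (a point): Black capacitor: a smooth upright can, 35 mm diameter, 50 mm tall, silver disc (18 mm) in the middle of its flat top, a white stripe down one side; stands loose on the bench, about 70 g. The point is its centre, 25 mm above its underside; z is up its axis.
- transformer_mid (a point): Transformer: upright block of copper winding between dark steel core plates, 40 mm (its x) by 36 mm (its y), 50 mm tall, copper patch on its top; loose on the bench, about 220 g. The point is its centre, 25 mm above its underside; z up.
- heat_sink_mid (a point): Bare aluminium heat sink: upright finned block, 40 mm (its x) by 26 mm (its y), 50 mm tall, upright fins along its two wide (40 mm) sides; loose on the bench, about 90 g. The point is its centre, 25 mm above its underside; z up.
- yellow_tray: Yellow kit tray, fixed to the bench, an open rectangle 172 mm (its x) by 88 mm (its y) and only 8 mm high, floor 3 mm thick, walls 4 mm thick. A wall across the middle splits it into two square compartments, each 80 mm wide inside, centred 42 mm either side of the origin along its x. Origin: centre of the underside, on the bench; z up.
- red_tray: Red kit tray, fixed to the bench, an open rectangle 172 mm (its x) by 88 mm (its y) and only 8 mm high, floor 3 mm thick, walls 4 mm thick. A wall across the middle splits it into two square compartments, each 80 mm wide inside, centred 42 mm either side of the origin along its x. Origin: centre of the underside, on the bench; z up.
- green_cap_mid (a point): Green capacitor: a smooth upright can, 35 mm diameter, 50 mm tall, silver disc (18 mm) in the middle of its flat top, a white stripe down one side; stands loose on the bench, about 70 g. The point is its centre, 25 mm above its underside; z is up its axis. Not wanted in either kit: leave it.
- multimeter: Orange hand multimeter with black face, 85 x 150 x 34 mm (x, y, z; with its dial 46 mm high), lying loose on the bench: leave it. Origin: centre of its underside.
- remote: Black remote control with white buttons, 44 x 165 x 22 mm (x, y, z), lying loose on the bench: leave it. Origin: centre of its underside.

How it is judged:
By the outcome, as a careful person would: the job done as asked, in the order asked, and still so for the second after the job is handed in, with the robot touching nothing.
It also fails if it takes over 112 s, if anything falls off the work surface, if the arm or the gripper's body presses on something with over 40 N, if the wrist force passes 120 N, or if a joint passes its speed limit or range.

### The arm

A 6-joint arm with a two-finger parallel gripper is mounted at the origin on the work surface. World frame = base frame: x ahead of the robot, y to its left, z up, the work surface at z = 0. Lengths are in mm, angles in rad, forces in N, time in s.
With the tool pointing down it reaches from about 400 to 925 mm from the base axis. Payload 12.5 kg.
Tool frame: the origin (TCP) lies on the front face of the gripper's body, between the roots of the fingers; the fingertips stand 78 mm ahead of it and the grasp point (between the pads) lies 59 mm ahead of it (r.nose_length is the distance from the TCP to the fingertips, in mm); z points along the fingers, y is the line along which they close (so a half turn about z gives the same grasp; the last joint's range is limited). The gripper opens to 95 mm and grips with 3 to 60 N. Pads are 20 mm wide; open, the fingers measure 119 mm over their backs; the gripper's body (75 mm by 180 mm) begins 59 mm behind the grasp point.
Start: joints at [-1.412, 0.491, 1.559, -0, 1.092, -0.106], TCP at [163.594, -603.22, 292.261] pointing down, gripper open.
Joint ranges: [-3.1, 3.1], [-0.84, 2.19], [0.05, 2.79], [-1.13, 4.28], [0.06, 2.93], [-2.69, 2.69]. Speed limits (rad/s): [2.22, 2.22, 2.79, 3.14, 3.14, 3.14].

### API

Orientations are given as a rotation vector (axis times angle).
In Python, from rig import r, vision gives the robot as it stands.
- The arm moves only by the shell command python3 -m jog 'ROWS' [FORCE]. ROWS is JSON, a list of rows, each an object with "claw": the opening in per cent of the stroke, from 0 (shut) to 100 (fully open); "travel": the shift along the world's x, y, z in cm, a list of three; "delta_rot": the turn, a rotation vector about the world's x, y, z in degrees, a list of three. In form: [{"claw": claw, "travel": [dx, dy, dz], "delta_rot": [rx, ry, rz]}, ...]. A call has 1 to 12 rows; each row is the pose to reach, as a shift and turn from the pose commanded when the call began; what a row does not reach only later rows make up. A row lasts 1/12 s, in which the tool goes at most 41.7 mm and 7.16 degrees, less where a joint would pass 70% of its speed; a pose out of reach is approached as far as the arm can. A call with a gripper value outside its range is refused whole. The fingers move at their own pace and stop on an object; FORCE is the grip in N (left out, the last holds). Time passes only in rows, so rows that repeat a pose let the fingers close. It gives the time, the measured TCP pose, the force, the opening and the grip force at its end, in the units of the state.
- r.get_state(): the state, without advancing time (a new reading comes with each control period).
- vision.read_camera(name): name is "scene" or "top" or "wrist"; returns a dict with "image" (384x512x3 uint8, red, green, blue), "fov_y" (degrees; the focal length in pixels is half the picture's height over the tangent of half this angle, whatever the lens; pixels are square), "cx", "cy" (the principal point, pixels), "R" (3x3) and "t" (3): a world point X has camera coordinates R X + t. Camera axes: x right, y down, z forward; pixel columns grow to the right and rows downward; lengths in mm; the calibration is good to about 2 mm. A picture is of the moment at which its call begins. There is no depth.
- r.close_job(): hands the job in; it is judged then, once.
The state is a dict: "time_s": time; "qpos": joint angles; "dq": joint speeds; "tau": joint torques, N m; "tool_pos": TCP position; "eef_rot": TCP orientation; "ft_force": force on the tool from outside, world axes, zero at the start; "wrist_torque": the same for the moment, N m; "opening": finger opening in mm; "grip_force": force on a finger pad.
Only numpy, scipy, OpenCV 4.12 (cv2) and the standard library are available. Lean on these libraries where they do the work, as an engineer would, in place of code of your own. Each camera call takes 0.05 s, during which the arm holds its last target. There are 200 camera calls.

## Working session

There is one attempt and no reset: what is moved stays moved. The work goes in short steps, Python scripts to look and compute and a shell command to move; the robot and the scene stay as the last step left them, time stands still between calls to the robot, and variables do not carry over. Pictures are saved under pics/ and viewed, at most 14 in all, crops included, and the job is handed in when it is done.

```bash
ls; mkdir -p pics; python3 - <<'E'
from rig import r,vision
import cv2
for n in("scene","top"):
    c=vision.read_camera(n); cv2.imwrite(f"pics/{n}0.png",c["image"][:,:,::-1]); print(n,c["fov_y"],c["cx"],c["cy"],c["R"],c["t"])
print(r.get_state())
E
```

```text
pics
scene 42.925610572916305 248.83305632796004 184.90069620766465 [[ 0.01234522  0.99992011 -0.00271427]
 [ 0.60993695 -0.00968134 -0.7923908 ]
 [-0.79235378  0.00812671 -0.61000774]] [ -27.06645749 -338.77262791 2081.695747  ]
top 45.449586106290155 252.43708207477897 192.16283903030484 [[ 0.10521673 -0.9944454  -0.00278937]
 [-0.97227904 -0.10228164 -0.21026636]
 [ 0.20881311  0.02483559 -0.97764016]] [ -46.42423153  637.59192313 1032.50134094]
{'time_s': 0.1, 'qpos': array([-1.41158187e+00,  4.91476920e-01,  1.55940074e+00, -1.30874057e-05,
        1.09174468e+00, -1.05579555e-01]), 'dq': array([ 0.00062027, -0.00188957, -0.00151833,  0.00215056,  0.00073903,
        0.00071357]), 'tau': array([ 3.16466874e-03, -6.13621831e+01, -2.58603644e+01,  6.94326893e-02,
        4.70389193e-02, -3.08653728e-05]), 'tool_pos': array([ 163.57654154, -603.05480056,  291.72983424]), 'eef_rot': array([-3.11307716e+00, -4.14596921e-01,  6.15819758e-05]), 'ft_force': array([ 0.04217654,  0.54374058, -0.0401041 ]), 'wrist_torque': array([ 0.02165926, -0.00462088, -0.02200208]), 'grip_force': 0.0, 'opening': 95.19235336963482}
```

View pics/scene0.png

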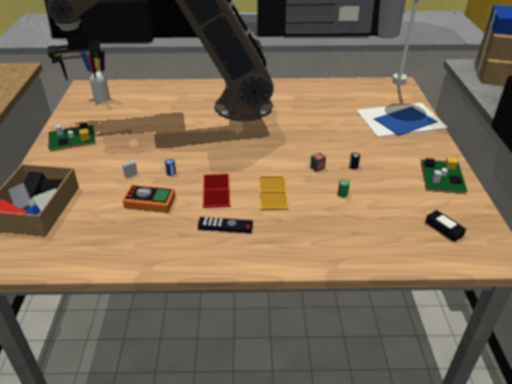

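View pics/top0.png

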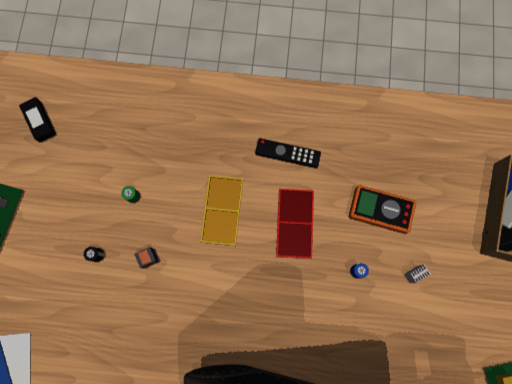

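The scene and top views show the trays in the middle: yellow at (222,210) and red at (295,223) in the top view. The blue cap is at (360,270), heat sink (418,273), black cap (94,254), transformer (148,257) and green cap (130,194).

```bash
cat > h.py <<'E'
from rig import r,vision
import cv2,numpy as np
from scipy.spatial.transform import Rotation as Ro
def cast(c,uv,z):
    f=192/np.tan(np.radians(c["fov_y"])/2); uv=np.atleast_2d(uv).astype(float)
    d=np.c_[(uv[:,0]-c["cx"])/f,(uv[:,1]-c["cy"])/f,np.ones(len(uv))]@c["R"]
    o=-c["R"].T@c["t"]; return (o+d*((z-o[2])/d[:,2])[:,None])[:,:2]
def proj(c,X):
    f=192/np.tan(np.radians(c["fov_y"])/2); p=c["R"]@np.asarray(X,float)+c["t"]; return p[:2]/p[2]*f+[c["cx"],c["cy"]]
def blob(mask,near=None,rad=40):
    """largest contour, optionally inside a circle"""
    m=mask.astype(np.uint8)
    if near is not None:
        k=np.zeros_like(m); cv2.circle(k,tuple(int(v) for v in near),int(rad),1,-1); m&=k
    cs,_=cv2.findContours(m,cv2.RETR_EXTERNAL,cv2.CHAIN_APPROX_NONE)
    return max(cs,key=cv2.contourArea)[:,0,:] if cs else None
def rect(c,pts,z):
    """centre, sizes, angle (deg) of long side in world at height z"""
    w=cast(c,pts,z).astype(np.float32); (ctr,s,a)=cv2.minAreaRect(w)
    if s[0]<s[1]: s=s[::-1]; a+=90
    return np.round(ctr,1),np.round(s,1),round((a+90)%180-90,1)
def hsv(c): return cv2.cvtColor(c["image"],cv2.COLOR_RGB2HSV).astype(int)
def st():
    s=r.get_state(); R=Ro.from_rotvec(s["eef_rot"]).as_matrix()
    print("t",round(s["time_s"],2),"tcp",s["tool_pos"].round(1),"y-axis ang",np.degrees(np.arctan2(R[1,1],R[0,1])).round(1),"z",R[:,2].round(3),"open",round(s["opening"],1),"q",s["qpos"].round(2))
E
python3 - <<'E'
from h import *
c=vision.read_camera("top"); H,S,V=[hsv(c)[:,:,i] for i in range(3)]
def go(n,m,near,rad,z):
    b=blob(m,near,rad); print(n,None if b is None else (rect(c,b,z),len(b)))
go("yellow",(H>20)&(H<32)&(S>190),(222,210),50,8)
go("red",((H<6)|(H>174))&(S>180),(295,223),50,8)
go("blue",(H>105)&(H<130)&(S>120),(360,270),20,50)
go("black",V<75,(94,254),15,50)
go("transf(dark)",(V<90),(148,257),17,50)
go("copper",(H<12)&(S>110)&(V>110),(148,257),9,50)
go("sink",(S<60),(418,273),17,50)
go("green",(H>50)&(H<90)&(S>120),(130,194),20,50)
st(); w=vision.read_camera("wrist"); print(w["fov_y"], "wrist cam pos",-w["R"].T@w["t"], w["R"])
E
```

```text
yellow ((array([604.6,  94.8]), array([158.9,  86. ]), -0.0), 337)
red ((array([585.6, -91.1]), array([171.2,  88.1]), 2.9), 202)
blue ((array([ 481.6, -247.9]), array([38.2, 30.2]), -84.0), 43)
black ((array([454.2, 379.5]), array([48.2, 33. ]), -84.0), 53)
transf(dark) ((array([459.7, 253.3]), array([48.1, 42.5]), -58.8), 89)
copper ((array([460.4, 259.5]), array([29.6, 21.5]), 29.4), 35)
sink ((array([ 488.6, -384.3]), array([53.1, 30. ]), -53.4), 57)
green ((array([606.9, 316.6]), array([45.4, 31.8]), 59.8), 44)
t 0.15 tcp [ 163.5 -603.1  291.8] y-axis ang -74.8 z [-0.     0.001 -1.   ] open 95.4 q [-1.41  0.49  1.56  0.    1.09 -0.11]
62.64309232511202 wrist cam pos [ 237.24918205 -584.04282313  383.01419067] [[ 2.62135405e-01 -9.65030986e-01 -4.74400939e-04]
 [-9.28878072e-01 -2.52448272e-01  2.71026563e-01]
 [-2.61668793e-01 -7.06049972e-02 -9.62571752e-01]]
```

```bash
python3 -m jog '[{"claw":100,"travel":[31.8,35.5,-6],"delta_rot":[0,0,0]},{"claw":100,"travel":[31.8,35.5,-6],"delta_rot":[0,0,0]},{"claw":100,"travel":[31.8,35.5,-6],"delta_rot":[0,0,0]},{"claw":100,"travel":[31.8,35.5,-6],"delta_rot":[0,0,0]},{"claw":100,"travel":[31.8,35.5,-6],"delta_rot":[0,0,0]},{"claw":100,"travel":[31.8,35.5,-6],"delta_rot":[0,0,0]},{"claw":100,"travel":[31.8,35.5,-6],"delta_rot":[0,0,0]},{"claw":100,"travel":[31.8,35.5,-6],"delta_rot":[0,0,0]},{"claw":100,"travel":[31.8,35.5,-6],"delta_rot":[0,0,0]},{"claw":100,"travel":[31.8,35.5,-6],"delta_rot":[0,0,0]},{"claw":100,"travel":[31.8,35.5,-6],"delta_rot":[0,0,0]},{"claw":100,"travel":[31.8,35.5,-6],"delta_rot":[0,0,0]}]' 20
python3 -m jog '[{"claw":100,"travel":[0,0,0],"delta_rot":[0,0,0]},{"claw":100,"travel":[0,0,0],"delta_rot":[0,0,0]}]'
python3 - <<'E'
from h import *
st(); c=vision.read_camera("wrist"); cv2.imwrite("pics/w1.png",c["image"][:,:,::-1])
H,S,V=[hsv(c)[:,:,i] for i in range(3)]
b=blob((H>105)&(H<130)&(S>120)); print(rect(c,b,50), proj(c,[482,-248,50]),proj(c,[482,-248,0]))
E
```

```text
time_s: 1.2
tool_pos: [483.5, -245.1, 231.8]
eef_rot: [-3.113, -0.418, 0.0]
ft_force: [0.5, -0.0, -1.1]
opening: 95.4
grip_force: 0.0
time_s: 1.37
tool_pos: [482.1, -247.3, 232.0]
eef_rot: [-3.113, -0.419, 0.001]
ft_force: [-1.6, 0.1, 0.2]
opening: 95.5
grip_force: 0.0
t 1.37 tcp [ 482.1 -247.3  232. ] y-axis ang -74.7 z [-0.001  0.    -1.   ] open 95.5 q [-0.6   0.45  1.83 -0.    0.86  0.71]
(array([ 484.7, -253.2]), array([42.9, 32.5]), 14.8) [257.66600429 189.74077998] [257.70157425 176.9340449 ]
```

View pics/w1.png

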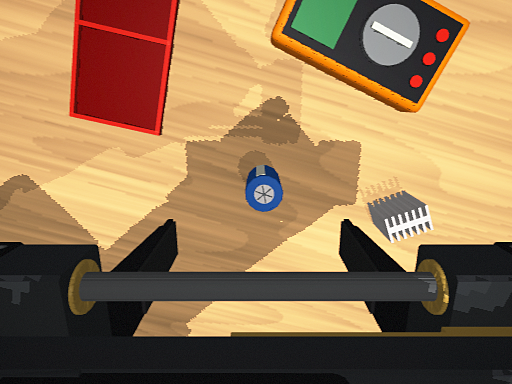

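The wrist view shows the blue cap's disc at (264,194), between the fingers, and the heat sink at (400,215).

```bash
python3 - <<'E'
from h import *
st(); c=vision.read_camera("wrist"); H,S,V=[hsv(c)[:,:,i] for i in range(3)]
disc=blob((S<70)&(V>100),(264,195),11); (u,v),rad=cv2.minEnclosingCircle(disc); print((u,v),rad,"blue",cast(c,(u,v),50))
b=blob((S<40)&(V>60),(402,212),45); t=blob((S<40)&(V>200),(408,222),35)
print("sink",rect(c,t,50))
m=((H<6)|(H>174))&(S>180); 
for p in ([72,115],[159,133],[169,41],[78,22]): print("red",cast(c,p,8))
E
```

```text
t 1.42 tcp [ 481.5 -248.2  232.2] y-axis ang -74.8 z [-0. -0. -1.] open 95.0 q [-0.6   0.45  1.83 -0.    0.86  0.71]
(262.68585205078125, 192.5885009765625) 9.98161792755127 blue [[ 480.06582955 -253.97519472]]
sink (array([ 487.1, -391.8]), array([40.2, 26. ]), -54.4)
red [[495.43571016 -57.90628713]]
red [[ 500.61903506 -142.66694344]]
red [[ 585.23409116 -136.42678265]]
red [[579.10074412 -54.23780976]]
```

```bash
python3 -m jog '[{"claw":100,"travel":[-0.15,-0.6,-3],"delta_rot":[0,0,0]},{"claw":100,"travel":[-0.15,-0.6,-6],"delta_rot":[0,0,0]},{"claw":80,"travel":[-0.15,-0.6,-9],"delta_rot":[0,0,0]},{"claw":60,"travel":[-0.15,-0.6,-12],"delta_rot":[0,0,0]},{"claw":60,"travel":[-0.15,-0.6,-14],"delta_rot":[0,0,0]},{"claw":50,"travel":[-0.15,-0.6,-14],"delta_rot":[0,0,0]},{"claw":45,"travel":[-0.15,-0.6,-14],"delta_rot":[0,0,0]},{"claw":0,"travel":[-0.15,-0.6,-14],"delta_rot":[0,0,0]},{"claw":0,"travel":[-0.15,-0.6,-14],"delta_rot":[0,0,0]},{"claw":0,"travel":[-0.15,-0.6,-14],"delta_rot":[0,0,0]},{"claw":0,"travel":[-0.15,-0.6,-14],"delta_rot":[0,0,0]},{"claw":0,"travel":[-0.15,-0.6,-14],"delta_rot":[0,0,0]}]' 20; python3 -m jog '[{"claw":0,"travel":[0,0,0],"delta_rot":[0,0,0]},{"claw":0,"travel":[0,0,0],"delta_rot":[0,0,0]},{"claw":0,"travel":[0,0,0],"delta_rot":[0,0,0]}]' 20
```

```text
time_s: 2.47
tool_pos: [480.3, -254.3, 93.0]
eef_rot: [3.113, 0.415, 0.001]
ft_force: [0.5, -0.2, 7.5]
opening: 34.0
grip_force: 20.0
time_s: 2.72
tool_pos: [480.3, -254.3, 93.0]
eef_rot: [3.113, 0.415, 0.001]
ft_force: [-0.7, 0.2, 8.3]
opening: 34.6
grip_force: 20.0
```

```bash
python3 -m jog '[{"claw":0,"travel":[0,0,2],"delta_rot":[0,0,0]},{"claw":0,"travel":[0,0,5],"delta_rot":[0,0,0]},{"claw":0,"travel":[1,4,8],"delta_rot":[0,0,0]},{"claw":0,"travel":[4,8,8],"delta_rot":[0,0,0]},{"claw":0,"travel":[6,12,8],"delta_rot":[0,0,0]},{"claw":0,"travel":[8,16,8],"delta_rot":[0,0,0]},{"claw":0,"travel":[10,20,8],"delta_rot":[0,0,0]},{"claw":0,"travel":[12,24,8],"delta_rot":[0,0,0]},{"claw":0,"travel":[14,28,8],"delta_rot":[0,0,0]},{"claw":0,"travel":[15,32,8],"delta_rot":[0,0,0]},{"claw":0,"travel":[16,35,8],"delta_rot":[0,0,0]},{"claw":0,"travel":[16,35,8],"delta_rot":[0,0,0]}]'
python3 - <<'E'
from h import *
st()
for n in ("wrist","top"):
    c=vision.read_camera(n); cv2.imwrite(f"pics/{n}2.png",c["image"][:,:,::-1])
E
python3 -c "
import cv2,numpy as np
a=cv2.imread('pics/wrist2.png');b=cv2.imread('pics/top2.png');b=cv2.resize(b[150:290,60:260],None,fx=2,fy=2)
o=np.zeros((384,912,3),np.uint8);o[:,:512]=a;o[:280,512:]=b;cv2.imwrite('pics/j2.png',o[:,:800])"
```

```text
time_s: 3.72
tool_pos: [640.8, 100.2, 172.3]
eef_rot: [-3.113, -0.419, -0.001]
ft_force: [-0.4, -0.7, -0.5]
opening: 34.6
grip_force: 20.0
t 3.72 tcp [640.8 100.2 172.3] y-axis ang -74.7 z [ 0.001  0.    -1.   ] open 34.6 q [0.05 0.65 1.61 0.   0.88 1.36]
```

View pics/wrist2.png

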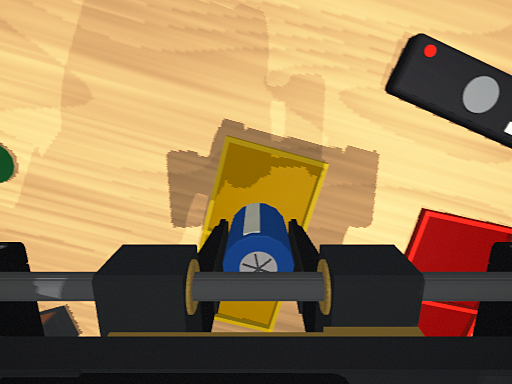

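The wrist view shows the blue can held upright over the yellow tray, whose far corners are at (225,136) and (328,163).

```bash
python3 - <<'E'
from h import *
c=vision.read_camera("wrist")
a,b,n=[cast(c,p,8)[0] for p in ([225,136],[328,163],[274,332])]; print(a,b,n)
ex=(b-a)/np.linalg.norm(b-a); u=np.array([-ex[1],ex[0]]); u*=np.sign(u[0])
print("angle",np.degrees(np.arctan2(u[1],u[0])),"len",np.linalg.norm(b-a),np.linalg.norm(b-n))
C=(a+b)/2-86*u; print("ctr",C,"far",C+42*u,"near",C-42*u)
c=vision.read_camera("top");H,S,V=[hsv(c)[:,:,i] for i in range(3)]
E
```

```text
[681.50050159 136.9745526 ] [682.66503004  50.2765229 ] [512.60943824  46.93601054]
angle 0.7695509777860581 len 86.70585031566151 170.0883985626552
ctr [596.09052277  92.47048942] far [638.08673449  93.03458279] near [554.09431106  91.90639605]
```

```bash
python3 -m jog '[{"claw":0,"travel":[-0.1,-0.7,-2],"delta_rot":[0,0,0]},{"claw":0,"travel":[-0.1,-0.7,-4.5],"delta_rot":[0,0,0]},{"claw":0,"travel":[-0.1,-0.7,-6.5],"delta_rot":[0,0,0]},{"claw":0,"travel":[-0.1,-0.7,-7.3],"delta_rot":[0,0,0]},{"claw":0,"travel":[-0.1,-0.7,-7.6],"delta_rot":[0,0,0]},{"claw":0,"travel":[-0.1,-0.7,-7.6],"delta_rot":[0,0,0]},{"claw":0,"travel":[-0.1,-0.7,-7.6],"delta_rot":[0,0,0]}]'; python3 -m jog '[{"claw":42,"travel":[0,0,0],"delta_rot":[0,0,0]},{"claw":48,"travel":[0,0,0],"delta_rot":[0,0,0]},{"claw":58,"travel":[0,0,0],"delta_rot":[0,0,0]},{"claw":58,"travel":[0,0,0],"delta_rot":[0,0,0]},{"claw":58,"travel":[0,0,0],"delta_rot":[0,0,0]}]'
```

```text
time_s: 4.5
tool_pos: [639.3, 87.8, 97.0]
eef_rot: [3.114, 0.413, 0.001]
ft_force: [0.9, 0.0, -0.6]
opening: 34.4
grip_force: 20.0
time_s: 4.92
tool_pos: [639.1, 88.8, 96.4]
eef_rot: [3.114, 0.415, 0.0]
ft_force: [-0.1, 0.3, 0.1]
opening: 54.6
grip_force: 0.0
```

```bash
python3 -m jog '[{"claw":58,"travel":[0,0,3],"delta_rot":[0,0,0]},{"claw":70,"travel":[0,0,7],"delta_rot":[0,0,0]},{"claw":100,"travel":[-2,2,10],"delta_rot":[0,0,0]},{"claw":100,"travel":[-5,5,13],"delta_rot":[0,0,0]},{"claw":100,"travel":[-8,8,13.5],"delta_rot":[0,0,0]},{"claw":100,"travel":[-11,11,13.5],"delta_rot":[0,0,0]},{"claw":100,"travel":[-14,14,13.5],"delta_rot":[0,0,0]},{"claw":100,"travel":[-17,17,13.5],"delta_rot":[0,0,0]},{"claw":100,"travel":[-18,17,13.5],"delta_rot":[0,0,0]},{"claw":100,"travel":[-18,17,13.5],"delta_rot":[0,0,0]},{"claw":100,"travel":[-18,17,13.5],"delta_rot":[0,0,0]}]'
python3 - <<'E'
from h import *
st(); c=vision.read_camera("wrist"); cv2.imwrite("pics/w3.png",c["image"][:,:,::-1])
H,S,V=[hsv(c)[:,:,i] for i in range(3)]; print(proj(c,[460,258,50]))
print(H[190:230:4,258],S[190:230:4,258],V[190:230:4,258])
E
```

```text
time_s: 5.83
tool_pos: [458.5, 259.5, 231.6]
eef_rot: [3.114, 0.418, 0.001]
ft_force: [0.2, 0.7, 0.0]
opening: 95.0
grip_force: 0.0
t 5.83 tcp [458.5 259.5 231.6] y-axis ang -74.7 z [ 0.001  0.    -1.   ] open 95.0 q [ 0.39  0.43  1.87 -0.    0.85  1.69]
[258.85442575 188.69092319]
[10 10 10 11 11 99 16 16 16 15] [163 159 163 162 164  56 124 130 130 130] [177 176 174 175 174  73 164 167 167 165]
```

View pics/w3.png

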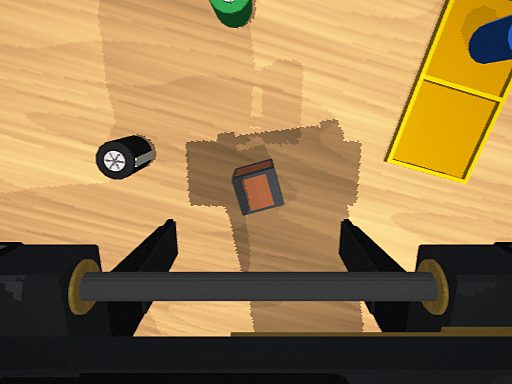

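The wrist view shows the transformer's copper patch at (260,193), the black cap's disc at (114,160), and the blue cap standing in the far yellow compartment.

```bash
python3 - <<'E'
from h import *
c=vision.read_camera("wrist"); H,S,V=[hsv(c)[:,:,i] for i in range(3)]
print("patch",rect(c,blob((H<14)&(S>140)&(V>140),(261,194),24),50))
b=blob(((S<90)&(V<110))|((H<14)&(S>140)&(V>60)),(259,190),36);print("all",rect(c,b,50))
print("corners",[cast(c,p,50)[0].round(1) for p in ([234,181],[276,174],[284,207],[242,215])])
d=blob((S<70)&(V>100),(114,160),12);(u,v),q=cv2.minEnclosingCircle(d);print(u,v,q,"black",cast(c,(u,v),50))
print("yellow nearcorner",cast(c,[387,159],8),cast(c,[468,181],8),cast(c,[424,78],8))
E
```

```text
patch (array([456.5, 258.2]), array([29.7, 21.7]), 31.1)
all (array([460.8, 260.3]), array([44.2, 39.7]), 31.3)
corners [array([462. , 280.7]), array([477.9, 246.4]), array([450.3, 230.8]), array([432.7, 265.8])]
113.33116912841797 161.2207794189453 11.024981498718262 black [[451.50308946 386.93767215]]
yellow nearcorner [[513.74274097 137.83768147]] [[514.25375441  49.03748206]] [[595.06790776 132.69999238]]
```

```bash
python3 -m jog '[{"claw":100,"travel":[-0.2,-0.2,-3],"delta_rot":[0,0,6]},{"claw":100,"travel":[-0.2,-0.2,-6],"delta_rot":[0,0,12]},{"claw":80,"travel":[-0.2,-0.2,-8],"delta_rot":[0,0,16]},{"claw":80,"travel":[-0.2,-0.2,-11],"delta_rot":[0,0,16]},{"claw":70,"travel":[-0.2,-0.2,-13.9],"delta_rot":[0,0,16]},{"claw":70,"travel":[-0.2,-0.2,-13.9],"delta_rot":[0,0,16]},{"claw":55,"travel":[-0.2,-0.2,-13.9],"delta_rot":[0,0,16]},{"claw":45,"travel":[-0.2,-0.2,-13.9],"delta_rot":[0,0,16]},{"claw":30,"travel":[-0.2,-0.2,-13.9],"delta_rot":[0,0,16]},{"claw":0,"travel":[-0.2,-0.2,-13.9],"delta_rot":[0,0,16]},{"claw":0,"travel":[-0.2,-0.2,-13.9],"delta_rot":[0,0,16]},{"claw":0,"travel":[-0.2,-0.2,-13.9],"delta_rot":[0,0,16]}]' 25; python3 -m jog '[{"claw":0,"travel":[0,0,0],"delta_rot":[0,0,0]},{"claw":0,"travel":[0,0,0],"delta_rot":[0,0,0]},{"claw":0,"travel":[0,0,3],"delta_rot":[0,0,0]},{"claw":0,"travel":[0,0,7],"delta_rot":[0,0,0]},{"claw":0,"travel":[0,0,7],"delta_rot":[0,0,0]}]' 25
```

```text
time_s: 6.93
tool_pos: [457.5, 257.0, 93.5]
eef_rot: [-3.026, -0.844, -0.003]
ft_force: [-1.9, 1.2, 8.9]
opening: 40.1
grip_force: 25.0
time_s: 7.35
tool_pos: [458.6, 257.5, 167.9]
eef_rot: [-3.025, -0.844, -0.013]
ft_force: [2.2, 0.3, -1.8]
opening: 39.8
grip_force: 25.0
```

```bash
python3 -m jog '[{"claw":0,"travel":[2,-3,0],"delta_rot":[0,0,0]},{"claw":0,"travel":[4,-6,0],"delta_rot":[0,0,0]},{"claw":0,"travel":[6,-9,0],"delta_rot":[0,0,0]},{"claw":0,"travel":[8,-12.5,0],"delta_rot":[0,0,0]},{"claw":0,"travel":[9.5,-15,0],"delta_rot":[0,0,0]},{"claw":0,"travel":[9.8,-16.4,0],"delta_rot":[0,0,0]},{"claw":0,"travel":[9.8,-16.4,0],"delta_rot":[0,0,0]},{"claw":0,"travel":[9.8,-16.4,0],"delta_rot":[0,0,0]},{"claw":0,"travel":[9.8,-16.4,-2],"delta_rot":[0,0,0]},{"claw":0,"travel":[9.8,-16.4,-4],"delta_rot":[0,0,0]},{"claw":0,"travel":[9.8,-16.4,-4],"delta_rot":[0,0,0]},{"claw":0,"travel":[9.8,-16.4,-4],"delta_rot":[0,0,0]}]'
```

```text
time_s: 8.35
tool_pos: [554.4, 93.8, 121.8]
eef_rot: [-3.025, -0.846, 0.003]
ft_force: [-0.2, -0.2, -2.3]
opening: 39.8
grip_force: 25.0
```

Down to 96.7, then release.

```bash
python3 -m jog '[{"claw":0,"travel":[0.1,0,-1.5],"delta_rot":[0,0,0]},{"claw":0,"travel":[0.1,0,-2.2],"delta_rot":[0,0,0]},{"claw":0,"travel":[0.1,0,-2.5],"delta_rot":[0,0,0]},{"claw":0,"travel":[0.1,0,-2.5],"delta_rot":[0,0,0]},{"claw":0,"travel":[0.1,0,-2.5],"delta_rot":[0,0,0]},{"claw":0,"travel":[0.1,0,-2.5],"delta_rot":[0,0,0]}]'; python3 -m jog '[{"claw":46,"travel":[0,0,0],"delta_rot":[0,0,0]},{"claw":52,"travel":[0,0,0],"delta_rot":[0,0,0]},{"claw":60,"travel":[0,0,0],"delta_rot":[0,0,0]},{"claw":60,"travel":[0,0,0],"delta_rot":[0,0,0]},{"claw":60,"travel":[0,0,0],"delta_rot":[0,0,0]}]'
```

```text
time_s: 8.85
tool_pos: [556.3, 92.9, 97.9]
eef_rot: [3.026, 0.844, 0.001]
ft_force: [-0.0, -0.1, -2.0]
opening: 40.0
grip_force: 25.0
time_s: 9.27
tool_pos: [556.1, 92.7, 97.4]
eef_rot: [3.026, 0.844, 0.0]
ft_force: [0.3, -0.2, -0.0]
opening: 56.5
grip_force: 0.0
```

```bash
python3 -m jog '[{"claw":60,"travel":[0,0,3],"delta_rot":[0,0,0]},{"claw":70,"travel":[0,0,7],"delta_rot":[0,0,0]},{"claw":100,"travel":[-1,3,10],"delta_rot":[0,0,0]},{"claw":100,"travel":[-2,7,12],"delta_rot":[0,0,0]},{"claw":100,"travel":[-4,11,13],"delta_rot":[0,0,0]},{"claw":100,"travel":[-6,15,13],"delta_rot":[0,0,0]},{"claw":100,"travel":[-8,19,13],"delta_rot":[0,0,0]},{"claw":100,"travel":[-9.5,23,13],"delta_rot":[0,0,0]},{"claw":100,"travel":[-10.4,27,13],"delta_rot":[0,0,0]},{"claw":100,"travel":[-10.4,29.4,13],"delta_rot":[0,0,0]},{"claw":100,"travel":[-10.4,29.4,13],"delta_rot":[0,0,0]},{"claw":100,"travel":[-10.4,29.4,13],"delta_rot":[0,0,0]}]'
python3 - <<'E'
from h import *
st(); c=vision.read_camera("wrist"); cv2.imwrite("pics/w4.png",c["image"][:,:,::-1])
H,S,V=[hsv(c)[:,:,i] for i in range(3)]; p=proj(c,[451.5,387,50])
d=blob((S<70)&(V>100),p,15);(u,v),q=cv2.minEnclosingCircle(d);print(p,u,v,q,"black",cast(c,(u,v),50))
E
```

```text
time_s: 10.27
tool_pos: [451.2, 388.4, 227.0]
eef_rot: [3.025, 0.849, -0.0]
ft_force: [-0.7, 0.3, -0.1]
opening: 94.9
grip_force: 0.0
t 10.27 tcp [451.2 388.4 227. ] y-axis ang -58.6 z [-0. -0. -1.] open 94.9 q [ 0.6   0.52  1.7  -0.    0.92  1.62]
[258.44866381 191.33151337] 257.7295227050781 191.12295532226562 10.1460599899292 black [[451.33270227 387.64234104]]
```

View pics/w4.png

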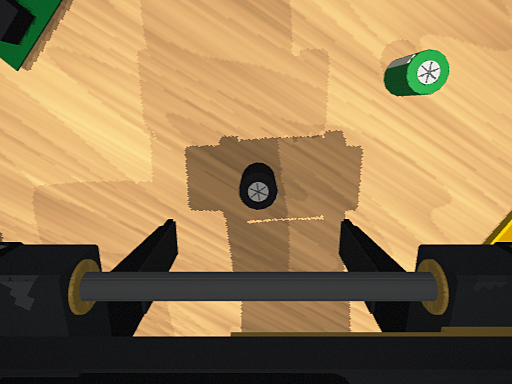

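The wrist view shows the black cap's disc at (258,191), centred between the fingers, so I descend 13.4 cm and grip.

```bash
python3 -m jog '[{"claw":100,"travel":[0,-0.1,-3],"delta_rot":[0,0,0]},{"claw":100,"travel":[0,-0.1,-6],"delta_rot":[0,0,0]},{"claw":80,"travel":[0,-0.1,-9],"delta_rot":[0,0,0]},{"claw":60,"travel":[0,-0.1,-12],"delta_rot":[0,0,0]},{"claw":60,"travel":[0,-0.1,-13.4],"delta_rot":[0,0,0]},{"claw":60,"travel":[0,-0.1,-13.4],"delta_rot":[0,0,0]},{"claw":50,"travel":[0,-0.1,-13.4],"delta_rot":[0,0,0]},{"claw":40,"travel":[0,-0.1,-13.4],"delta_rot":[0,0,0]},{"claw":0,"travel":[0,-0.1,-13.4],"delta_rot":[0,0,0]},{"claw":0,"travel":[0,-0.1,-13.4],"delta_rot":[0,0,0]},{"claw":0,"travel":[0,-0.1,-13.4],"delta_rot":[0,0,0]},{"claw":0,"travel":[0,-0.1,-13.4],"delta_rot":[0,0,0]}]' 20; python3 -m jog '[{"claw":0,"travel":[0,0,0],"delta_rot":[0,0,0]},{"claw":0,"travel":[0,0,0],"delta_rot":[0,0,0]}]' 20
```

```text
time_s: 11.32
tool_pos: [452.2, 386.0, 94.0]
eef_rot: [-3.026, -0.844, -0.002]
ft_force: [1.1, 0.4, 6.0]
opening: 34.6
grip_force: 20.0
time_s: 11.48
tool_pos: [452.2, 386.0, 94.0]
eef_rot: [-3.026, -0.844, -0.002]
ft_force: [-1.5, -0.4, 7.5]
opening: 35.2
grip_force: 20.0
```

```bash
python3 -m jog '[{"claw":0,"travel":[0,0,2],"delta_rot":[0,0,0]},{"claw":0,"travel":[0,0,5],"delta_rot":[0,0,0]},{"claw":0,"travel":[0.5,-1,8.5],"delta_rot":[0,0,0]},{"claw":0,"travel":[1.5,-4,10],"delta_rot":[0,0,0]},{"claw":0,"travel":[3,-8,10],"delta_rot":[0,0,0]},{"claw":0,"travel":[4.5,-12,10],"delta_rot":[0,0,0]},{"claw":0,"travel":[6,-16,10],"delta_rot":[0,0,0]},{"claw":0,"travel":[7.5,-20,10],"delta_rot":[0,0,0]},{"claw":0,"travel":[9,-24,10],"delta_rot":[0,0,0]},{"claw":0,"travel":[10.5,-28,10],"delta_rot":[0,0,0]},{"claw":0,"travel":[12,-32,10],"delta_rot":[0,0,0]},{"claw":0,"travel":[13.5,-36,10],"delta_rot":[0,0,0]}]'
python3 -m jog '[{"claw":0,"travel":[1.5,-4,0],"delta_rot":[0,0,0]},{"claw":0,"travel":[3,-8,0],"delta_rot":[0,0,0]},{"claw":0,"travel":[3.9,-11,0],"delta_rot":[0,0,0]},{"claw":0,"travel":[3.9,-11.9,0],"delta_rot":[0,0,0]},{"claw":0,"travel":[3.9,-11.9,-2],"delta_rot":[0,0,0]},{"claw":0,"travel":[3.9,-11.9,-2],"delta_rot":[0,0,0]},{"claw":0,"travel":[3.9,-11.9,-2],"delta_rot":[0,0,0]}]'
python3 - <<'E'
from h import *
st(); c=vision.read_camera("wrist"); cv2.imwrite("pics/w5.png",c["image"][:,:,::-1])
print([proj(c,[x,y,3]).round() for x,y in ((626,-93),(542,-97))])
E
```

```text
time_s: 12.48
tool_pos: [584.4, 31.6, 193.3]
eef_rot: [3.026, 0.844, -0.0]
ft_force: [0.7, 1.5, -1.0]
opening: 34.8
grip_force: 20.0
time_s: 13.07
tool_pos: [622.5, -84.9, 172.6]
eef_rot: [-3.025, -0.844, 0.003]
ft_force: [-0.3, 0.4, 0.0]
opening: 34.4
grip_force: 20.0
t 13.07 tcp [622.5 -84.9 172.6] y-axis ang -58.8 z [-0.002  0.001 -1.   ] open 34.4 q [-0.24  0.63  1.66 -0.    0.85  0.79]
[array([267., 194.]), array([224., 271.])]
```

View pics/w5.png

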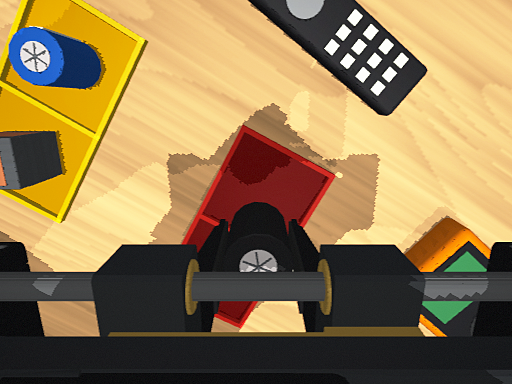

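The wrist view shows the black can held over the red tray, with its far corners at (245,127) and (334,177). The blue cap and transformer stand upright in the yellow tray.

```bash
python3 - <<'E'
from h import *
st();c=vision.read_camera("wrist")
a,b=[cast(c,p,8)[0] for p in ([245,127],[334,177])]; print(a,b)
ex=(b-a)/np.linalg.norm(b-a); u=np.array([-ex[1],ex[0]]); u*=np.sign(u[0]); C=(a+b)/2-86*u
print(np.degrees(np.arctan2(u[1],u[0])),"ctr",C,"far",C+42*u,"near",C-42*u)
E
```

```text
t 13.12 tcp [622.9 -84.7 173.4] y-axis ang -58.8 z [-0.001  0.    -1.   ] open 34.6 q [-0.24  0.63  1.66 -0.    0.85  0.79]
[666.00642271 -47.26162916] [ 669.20698132 -131.67553825]
2.1713329685445966 ctr [581.66845018 -92.72693786] far [623.6382941  -91.13564862] near [539.69860626 -94.3182271 ]
```

```bash
python3 -m jog '[{"claw":0,"travel":[0,-0.5,-2],"delta_rot":[0,0,0]},{"claw":0,"travel":[0,-0.5,-4],"delta_rot":[0,0,0]},{"claw":0,"travel":[0,-0.5,-5.5],"delta_rot":[0,0,0]},{"claw":0,"travel":[0,-0.5,-5.5],"delta_rot":[0,0,0]},{"claw":0,"travel":[0,-0.5,-5.5],"delta_rot":[0,0,0]}]'
```

```text
time_s: 13.58
tool_pos: [623.3, -89.7, 118.7]
eef_rot: [-3.026, -0.845, 0.0]
ft_force: [-0.2, -0.1, -1.2]
opening: 34.7
grip_force: 20.0
```

Grip height was 94.0, so release at about 97.2.

```bash
python3 -m jog '[{"claw":0,"travel":[0.1,-0.2,-1],"delta_rot":[0,0,0]},{"claw":0,"travel":[0.1,-0.2,-1.8],"delta_rot":[0,0,0]},{"claw":0,"travel":[0.1,-0.2,-2.1],"delta_rot":[0,0,0]},{"claw":0,"travel":[0.1,-0.2,-2.1],"delta_rot":[0,0,0]},{"claw":0,"travel":[0.1,-0.2,-2.1],"delta_rot":[0,0,0]},{"claw":0,"travel":[0.1,-0.2,-2.1],"delta_rot":[0,0,0]}]'; python3 -m jog '[{"claw":42,"travel":[0,0,0],"delta_rot":[0,0,0]},{"claw":48,"travel":[0,0,0],"delta_rot":[0,0,0]},{"claw":58,"travel":[0,0,0],"delta_rot":[0,0,0]},{"claw":58,"travel":[0,0,0],"delta_rot":[0,0,0]},{"claw":58,"travel":[0,0,0],"delta_rot":[0,0,0]}]'
```

```text
time_s: 14.08
tool_pos: [624.2, -92.3, 97.3]
eef_rot: [3.026, 0.844, 0.0]
ft_force: [-1.0, -0.4, -1.0]
opening: 34.4
grip_force: 20.0
time_s: 14.5
tool_pos: [624.1, -92.4, 97.3]
eef_rot: [3.026, 0.844, 0.0]
ft_force: [0.7, -0.2, 0.8]
opening: 54.2
grip_force: 0.0
```

```bash
python3 -m jog '[{"claw":58,"travel":[0,0,3],"delta_rot":[0,0,0]},{"claw":70,"travel":[0,0,7],"delta_rot":[0,0,0]},{"claw":100,"travel":[-1,-3,10],"delta_rot":[0,0,4]},{"claw":100,"travel":[-3,-7,12],"delta_rot":[0,0,4]},{"claw":100,"travel":[-5,-11,13],"delta_rot":[0,0,4]},{"claw":100,"travel":[-7,-15,13],"delta_rot":[0,0,4]},{"claw":100,"travel":[-9,-19,13],"delta_rot":[0,0,4]},{"claw":100,"travel":[-11,-23,13],"delta_rot":[0,0,4]},{"claw":100,"travel":[-13,-27,13],"delta_rot":[0,0,4]},{"claw":100,"travel":[-13.7,-29.9,13],"delta_rot":[0,0,4]},{"claw":100,"travel":[-13.7,-29.9,13],"delta_rot":[0,0,4]},{"claw":100,"travel":[-13.7,-29.9,13],"delta_rot":[0,0,4]}]'
python3 - <<'E'
from h import *
st(); c=vision.read_camera("wrist"); cv2.imwrite("pics/w6.png",c["image"][:,:,::-1])
H,S,V=[hsv(c)[:,:,i] for i in range(3)]; p=proj(c,[487,-392,50])
print(p,"sink",rect(c,blob((S<40)&(V>200),p,35),50))
E
```

```text
time_s: 15.5
tool_pos: [485.8, -394.3, 227.1]
eef_rot: [2.996, 0.943, 0.0]
ft_force: [0.8, 0.3, 0.1]
opening: 95.1
grip_force: 0.0
t 15.5 tcp [ 485.8 -394.3  227.1] y-axis ang -55.1 z [ 0.    -0.001 -1.   ] open 95.1 q [-0.79  0.56  1.63 -0.    0.95  0.17]
[255.64621304 188.16967097] sink (array([ 486.9, -392.4]), array([4.6, 1.8]), 34.8)
```

View pics/w6.png

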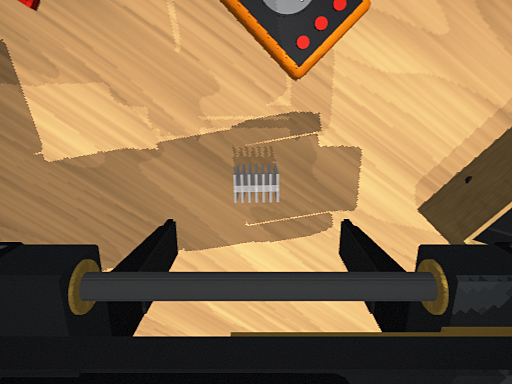

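The wrist view shows the heat sink squared up between the fingers, its top spanning columns 234–280 and centred at about (257,188).

```bash
python3 -m jog '[{"claw":100,"travel":[0.1,0.2,-3],"delta_rot":[0,0,0.5]},{"claw":100,"travel":[0.1,0.2,-6],"delta_rot":[0,0,0.5]},{"claw":80,"travel":[0.1,0.2,-9],"delta_rot":[0,0,0.5]},{"claw":70,"travel":[0.1,0.2,-12],"delta_rot":[0,0,0.5]},{"claw":70,"travel":[0.1,0.2,-13.4],"delta_rot":[0,0,0.5]},{"claw":70,"travel":[0.1,0.2,-13.4],"delta_rot":[0,0,0.5]},{"claw":55,"travel":[0.1,0.2,-13.4],"delta_rot":[0,0,0.5]},{"claw":45,"travel":[0.1,0.2,-13.4],"delta_rot":[0,0,0.5]},{"claw":0,"travel":[0.1,0.2,-13.4],"delta_rot":[0,0,0.5]},{"claw":0,"travel":[0.1,0.2,-13.4],"delta_rot":[0,0,0.5]},{"claw":0,"travel":[0.1,0.2,-13.4],"delta_rot":[0,0,0.5]},{"claw":0,"travel":[0.1,0.2,-13.4],"delta_rot":[0,0,0.5]}]' 20; python3 -m jog '[{"claw":0,"travel":[0,0,0],"delta_rot":[0,0,0]},{"claw":0,"travel":[0,0,0],"delta_rot":[0,0,0]}]' 20
```

```text
time_s: 16.55
tool_pos: [488.4, -389.5, 94.3]
eef_rot: [2.989, 0.962, 0.001]
ft_force: [-0.5, 2.1, 6.4]
opening: 40.1
grip_force: 20.0
time_s: 16.72
tool_pos: [488.4, -389.5, 94.3]
eef_rot: [2.989, 0.961, 0.001]
ft_force: [0.8, 1.3, 6.4]
opening: 40.0
grip_force: 20.0
```

```bash
python3 -m jog '[{"claw":0,"travel":[0,0,2],"delta_rot":[0,0,0]},{"claw":0,"travel":[0,0,5],"delta_rot":[0,0,0]},{"claw":0,"travel":[0.3,2,8],"delta_rot":[0,0,0]},{"claw":0,"travel":[0.9,5,8],"delta_rot":[0,0,0]},{"claw":0,"travel":[1.6,9,8],"delta_rot":[0,0,0]},{"claw":0,"travel":[2.3,13,8],"delta_rot":[0,0,0]},{"claw":0,"travel":[3,17,8],"delta_rot":[0,0,0]},{"claw":0,"travel":[3.7,21,8],"delta_rot":[0,0,0]},{"claw":0,"travel":[4.4,25,8],"delta_rot":[0,0,0]},{"claw":0,"travel":[5,28,8],"delta_rot":[0,0,0]},{"claw":0,"travel":[5.2,29.4,8],"delta_rot":[0,0,0]},{"claw":0,"travel":[5.2,29.4,8],"delta_rot":[0,0,0]}]'; python3 -m jog '[{"claw":0,"travel":[0,0,0],"delta_rot":[0,0,0]},{"claw":0,"travel":[0,0,-2],"delta_rot":[0,0,0]},{"claw":0,"travel":[0,0,-4],"delta_rot":[0,0,0]},{"claw":0,"travel":[0,0,-5],"delta_rot":[0,0,0]},{"claw":0,"travel":[0,0,-5],"delta_rot":[0,0,0]},{"claw":0,"travel":[0,0,-5],"delta_rot":[0,0,0]}]'
```

```text
time_s: 17.72
tool_pos: [540.3, -92.5, 173.5]
eef_rot: [-2.989, -0.967, -0.0]
ft_force: [-0.1, 0.8, -0.5]
opening: 39.5
grip_force: 20.0
time_s: 18.22
tool_pos: [540.1, -96.2, 123.2]
eef_rot: [-2.991, -0.96, 0.001]
ft_force: [0.8, -0.8, -0.7]
opening: 40.1
grip_force: 20.0
```

```bash
python3 -m jog '[{"claw":0,"travel":[0,0,-1.2],"delta_rot":[0,0,0]},{"claw":0,"travel":[0,0,-2.2],"delta_rot":[0,0,0]},{"claw":0,"travel":[0,0,-2.6],"delta_rot":[0,0,0]},{"claw":0,"travel":[0,0,-2.6],"delta_rot":[0,0,0]},{"claw":0,"travel":[0,0,-2.6],"delta_rot":[0,0,0]},{"claw":0,"travel":[0,0,-2.6],"delta_rot":[0,0,0]}]'; python3 -m jog '[{"claw":46,"travel":[0,0,0],"delta_rot":[0,0,0]},{"claw":52,"travel":[0,0,0],"delta_rot":[0,0,0]},{"claw":60,"travel":[0,0,0],"delta_rot":[0,0,0]},{"claw":60,"travel":[0,0,0],"delta_rot":[0,0,0]},{"claw":60,"travel":[0,0,0],"delta_rot":[0,0,0]}]'; python3 -m jog '[{"claw":60,"travel":[0,0,3],"delta_rot":[0,0,0]},{"claw":60,"travel":[0,0,7],"delta_rot":[0,0,0]},{"claw":60,"travel":[0,0,11],"delta_rot":[0,0,0]},{"claw":60,"travel":[-3,0,15],"delta_rot":[0,0,0]},{"claw":60,"travel":[-6,0,19],"delta_rot":[0,0,0]},{"claw":60,"travel":[-9,0,22],"delta_rot":[0,0,0]},{"claw":60,"travel":[-10,0,24],"delta_rot":[0,0,0]},{"claw":60,"travel":[-10,0,24],"delta_rot":[0,0,0]},{"claw":60,"travel":[-10,0,24],"delta_rot":[0,0,0]}]'
python3 - <<'E'
from h import *
a=[vision.read_camera(n)["image"][:,:,::-1] for n in ("wrist","top")]
cv2.imwrite("pics/w7.png",a[0]); cv2.imwrite("pics/t7.png",cv2.resize(a[1][130:310,60:440],None,fx=2,fy=2,interpolation=cv2.INTER_CUBIC))
E
```

```text
time_s: 18.72
tool_pos: [540.3, -95.4, 97.6]
eef_rot: [2.99, 0.962, 0.0]
ft_force: [-0.2, 0.0, -1.5]
opening: 39.5
grip_force: 20.0
time_s: 19.13
tool_pos: [540.2, -95.3, 97.3]
eef_rot: [2.99, 0.962, 0.0]
ft_force: [-0.4, 0.2, -0.1]
opening: 56.6
grip_force: 0.0
time_s: 19.88
tool_pos: [439.6, -95.4, 339.1]
eef_rot: [2.988, 0.961, 0.005]
ft_force: [-0.1, -0.2, -0.2]
opening: 57.0
grip_force: 0.0
```

View pics/w7.png

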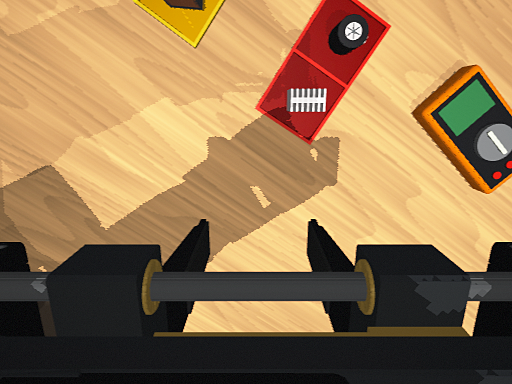

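View pics/t7.png

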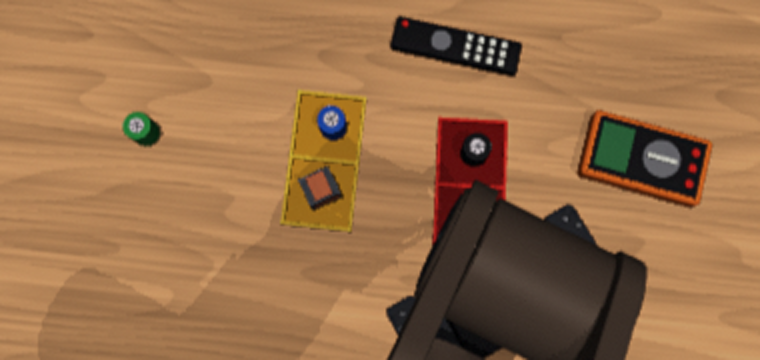

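The wrist view shows the black cap at (352,32) and heat sink at (307,100) upright in the red tray. The top crop shows the blue cap at (332,121) and transformer at (320,187) upright in the yellow tray, and the green cap, multimeter and remote undisturbed.

```bash
python3 -c "
from rig import r
print(r.close_job())"
```

```text
the job is handed in; nothing more can be done
None
```

I made up both kits and handed the job in at about 20 s: the blue capacitor and transformer stand upright in the yellow tray, the black capacitor and heat sink in the red tray, and the final pictures show the green capacitor, multimeter and remote undisturbed.

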